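# Bolt the specimen chest shut

## Robot

A 6-joint arm with a two-finger parallel gripper is mounted at the origin on a cart in front of the work surface, level with it; the furniture and walls round the work are solid. World frame = base frame: x ahead of the robot, y to its left, z up, the work surface at z = 0. Lengths are in m, angles in rad, forces in N, time in s.
With the tool pointing down it reaches from about 0.375 to 0.9 m from the base axis. Payload 3.1 kg.
Tool frame: the origin (TCP) lies on the centre line of the jaws, within the pads' length; the fingertips stand 22 mm ahead of it and the grasp point (between the pads) lies 3 mm ahead of it (env.tcp_to_tips is the distance from the TCP to the fingertips, in m); x points along the fingers, y is the direction in which the jaws open and shut, and the axes are right-handed (so a half turn about x gives the same grasp; the last joint's range is limited). The gripper opens to 87 mm and grips with 3 to 60 N. Pads are 19 mm wide; open, the fingers measure 117 mm over their backs; the gripper's body (75 mm by 190 mm) begins 51 mm behind the grasp point.
Start: joints at [-0.178, 0.527, 1.433, -0, 1.181, -0.178], TCP at [0.625, 0, 0.222] pointing down, gripper open.
Joint ranges: [-3.08, 3.08], [-0.75, 2.2], [0.22, 2.44], [-1.43, 4.57], [0, 2.65], [-2.85, 2.85]. Speed limits (rad/s): [2.79, 2.79, 3.14, 3.14, 3.14, 3.14].

## Interface

Orientations are given as a rotation vector (axis times angle).
In Python, from bench import env gives the robot as it stands.
- The arm moves only by the tool step_arm, never from a script. Its argument "commands" is a list of rows, each a list of 3 entries, a list of its own where there are three numbers: the closure, from -1 (fully open) to 1 (shut), so that 0 is half open, then the shift along the tool's x, y, z in cm, then the turn about the tool's x in rad. A call has 1 to 20 rows; each row shifts and turns the pose as measured when the row begins, along the tool's axes as they then stand; what a row does not reach is not made up. A row lasts 1/12 s, in which the tool goes at most 41.7 mm and 7.16 degrees, less where a joint would pass 70% of its speed; a pose out of reach is approached as far as the arm can. A call with a gripper value outside its range is refused whole. The fingers move at their own pace and stop on an object; "grip_force" is the grip in N (left out, the last holds). Time passes only in rows, so rows that do not move let the fingers close. It gives the time, the measured TCP pose, the force and the opening at its end, in the units of the state.
- env.read_state(): the state, without advancing time (a new reading comes with each control period).
- env.grab_frame(name): name is "scene" or "side" or "wrist"; returns a dict with "image" (480x640x3 uint8, red, green, blue), "fx", "fy", "cx", "cy" (pixels), "k1" (the pictures are not rectified: a ray, as slopes to the right and down, at radius r is drawn at 1 + k1 r^2 times it, then the intrinsics apply), "eye" and "orientation" of the camera in the world. Camera axes: x right, y down, z forward; pixel columns grow to the right and rows downward; lengths in m; the calibration is good to about 2 mm. A picture is of the moment at which its call begins. There is no depth.
- env.sign_off(): hands the job in, once; it reports no verdict.
Trained networks look in the newest picture that a camera, given by its name, has taken for a name from the list of things; names that differ only in an ending like _2 or _b are one class to them, and where a whole thing is asked for, a point or a joint stands for the part that bears it (a point fixed in the world has none). Each returns a list of dicts, best first, with "p" (0 to 1); they miss things now and then, are a little off and sometimes report something else, mostly with a low value. They report only what shows in the picture. A call takes as long as a camera call.
- env.look_for(label, camera): "position" ([column, row] in pixels, amid what is visible of it).
- env.mark_of(label, camera): "position" ([column, row] in pixels: a listed point, or the origin of a listed thing).
The state is a dict: "time_s": time; "joint_pos": joint angles; "qd": joint speeds; "joint_efforts": joint torques, N m; "position": TCP position; "eef_rot": TCP orientation; "contact_force": force on the tool from outside, world axes, zero at the start; "moment": the same for the moment, N m; "finger_gap": opening from 0.0 (shut) to 1.0 (fully open).
Only numpy, scipy, OpenCV 4.12 (cv2) and the standard library are available. Lean on these libraries where they do the work, as an engineer would, in place of code of your own. Each camera call takes 0.05 s, during which the arm holds its last target.

## Task

Shoot the barrel bolt on top of the steel specimen chest across the lid seam until it meets its stop, then turn the red-knobbed handle fully down into the notch of the keeper and let go. The keeper has been re-clamped and its exact place is not known, so feel for the stop and the notch and never force the bolt or its handle against the steel fittings (stay under 12 N); leave the roll of red tape, dish and brown bottle where they are.

Things in the scene. Friction and masses are not known exactly. Their poses are not given: they have to be found in the camera images.
- chest: White steel chest with two blue lid leaves, 206 (x) x 364 (y) x 90 mm high, fixed on the bench, yawed up to 0.35 rad. Origin: centre of its underside; z up, x away from the robot at zero yaw, y along the bolt's travel. The leaves meet at y = 0; the lid top is at z = 90 mm.
- fittings: Fixed steel fittings on the lid, carrying the clamped keeper plate (arch, lip and notch). Axes parallel to the chest's; origin on the bolt's axis, 32 mm over the lid top, at chest x = 20, y = 30 mm: the nominal place of the stop face. The keeper, and with it stop and notch, is clamped anywhere within 22 mm of nominal along y, which no reading tells; the clamp does not yield.
- rail_end (a point): Top of the keeper end of the fixed rail beside the bolt: 5 mm thick, 58 mm long towards -y, top 10 mm above the bolt's axis. It lets the handle turn down only to about 1.0 rad. The keeper's lip, outside the rail (30 to 35 mm from the axis, top 14 mm above it), goes on blocking the handle (also at about 1.0 rad) as far as the notch.
- notch_nominal (a point): Nominal middle of the keeper's notch, at the axis' height, 32 mm to the robot's side of it; the true notch is up to 22 mm off along y. It is 11 mm wide and open at the top. Its far wall is the stop: a rubber face (8 N per mm) on the arch, 20 mm above the axis over the rod, 14 mm beside it. A stem touching the stop is thus at the notch's far wall, with 3 mm of play back.
- bolt: The sliding 12 mm steel rod with its handle. Origin: on the rod's axis, where the handle leaves it; y is the direction of travel towards the keeper.
- ball (a point): Centre of the red knob, an 18 mm ball on the handle's end, 60 mm from the rod's axis; the stem is 8 mm thick. Pinch it lightly (about 8 N), the fingers closing along the bolt's y, so that it can turn between them; it lags some mm in the fingers, so press it home from above at the end.
- bolt_slide (a joint): Travel of the bolt in m along y of the chest, 0 = fully drawn back (the stem's axis is then 72 mm before the nominal stop face); starts at 0 to 0.01; the stem meets the stop at 0.046 to 0.09, depending on the keeper. About 2 N of friction, stays where left.
- handle_turn (a joint): Turn of the handle about the rod's axis in rad: 0 = upright, 1.57 = lying level, pointing to -x of the chest (the robot's side), which is fully down in the notch (end of its range). Starts at -0.35 to 0.1. Stiff (about 0.06 N m), stays where left; it can be turned past about 1.1 only in the notch.
- tape_roll_0: Roll of red label tape, 69 mm across, 13 mm high, on the chest's lid past the keeper; origin at the centre of its underside. Leave it.
- petri_10: Culture dish with lid, 90 mm across, 16 mm high, on the bench beside the chest; origin at the centre of its underside. Leave it.
- bottle_small: Small brown bottle with white cap, 40 mm across, 75 mm high, on the bench beside the chest; origin at the centre of its underside. Leave it.

How it is judged:
On the way:
1. the bolt is shot across the seam with the handle not yet in the notch (value of joint bolt_slide above 0.04 m and value of joint handle_turn below 1 rad), for 0.1 s.
At the end, for the whole second after the job is handed in: The bolt is across the seam (travel over 40 mm) with its handle down in the keeper's notch (turned more than 1.45 of 1.57 rad); tape roll, dish and bottle within 20 mm of where they stood (value of joint bolt_slide above 0.04 m and value of joint handle_turn above 1.45 rad and distance of each of tape_roll_0, petri_10, bottle_small from where it was at the start of the episode below 0.02 m); the robot touches nothing.
It fails at once if the bolt or its handle is pressed against the fittings or the keeper with more than 12 N (contact force between bolt and fittings above 12 N).
It fails at once if the roll of red tape, dish or bottle is moved more than 20 mm (distance of any of tape_roll_0, petri_10, bottle_small from where it was at the start of the episode above 0.02 m).
It also fails if it takes over 54 s, if anything falls off the work surface, if the arm or the gripper's body presses on something with over 40 N, if the wrist force passes 120 N, or if a joint passes its speed limit or range.

## Working session

There is one attempt and no reset: what is moved stays moved. The work goes in short steps, Python scripts to look and compute and a tool call to move; the robot and the scene stay as the last step left them, time stands still between calls to the robot, and variables do not carry over. Pictures are saved under pics/ and viewed, and the job is handed in when it is done.

Besides the shell and the picture viewer there is one more tool, called after "Emit:" by a JSON object that holds its "api" and its "payload", one argument or row to a line. step_arm: Moves the arm, as the interface text tells. Its arguments: {"type":"object","properties":{"commands":{"type":"array"},"grip_force":{"type":"number"}},"required":["commands"]}

```bash
mkdir -p pics; ls
cat > h.py <<'E'
import numpy as np, cv2
from scipy.spatial.transform import Rotation as R
from bench import env
def grab(name,fn=None):
    f=env.grab_frame(name)
    if fn: cv2.imwrite('pics/'+fn,f['image'][:,:,::-1])
    return f
def rot(f):
    o=np.array(f['orientation'],float)
    return R.from_rotvec(o).as_matrix() if o.shape==(3,) else o
def ray(f,p):
    x=(p[0]-f['cx'])/f['fx'];y=(p[1]-f['cy'])/f['fy'];rd=np.hypot(x,y);r=rd
    for _ in range(30): r=rd/(1+f['k1']*r*r)
    s=r/rd if rd>0 else 1
    d=rot(f)@np.array([x*s,y*s,1]);return np.array(f['eye']),d/np.linalg.norm(d)
def proj(f,P):
    q=rot(f).T@(np.array(P)-np.array(f['eye']));x,y=q[0]/q[2],q[1]/q[2];k=1+f['k1']*(x*x+y*y)
    return np.array([f['fx']*x*k+f['cx'],f['fy']*y*k+f['cy']])
def tri(rays):
    A=np.zeros((3,3));b=np.zeros(3)
    for o,d in rays:
        M=np.eye(3)-np.outer(d,d);A+=M;b+=M@o
    p=np.linalg.solve(A,b);return p,[np.linalg.norm((np.eye(3)-np.outer(d,d))@(p-o)) for o,d in rays]
E
python3 - <<'E'
from h import *
F={}
for c in ['scene','side','wrist']:
    F[c]=grab(c,c+'0.png');f=F[c]
    print(c,f['eye'],f['orientation'],f['fx'],f['k1'])
    for l in ['chest','fittings','rail_end','notch_nominal','bolt','ball','tape_roll_0','petri_10','bottle_small']:
        print(l,[(np.round(m['position']),round(m['p'],2)) for m in env.mark_of(l,c)[:2]])
print(env.read_state())
E
```

```text
pics
scene [-0.54305199 -0.94699244  0.86395249] [-1.88142449  0.86641281 -0.51948274] 608.4966724407832 -0.1135692581986614
chest [(array([360., 286.]), 0.76), (array([348., 244.]), 0.26)]
fittings [(array([349., 243.]), 0.65)]
rail_end [(array([362., 248.]), 0.83)]
notch_nominal [(array([352., 245.]), 0.79)]
bolt [(array([361., 288.]), 0.73), (array([374., 251.]), 0.65)]
ball [(array([379., 226.]), 0.54)]
tape_roll_0 [(array([320., 244.]), 0.86)]
petri_10 [(array([458., 306.]), 0.88)]
bottle_small [(array([281., 262.]), 0.62)]
side [0.44644579 0.99266831 0.81073049] [-0.20536704  2.71548878 -1.46101289] 442.950546749648 -0.037764281657289143
chest [(array([320., 260.]), 0.75), (array([312., 204.]), 0.49)]
fittings [(array([319., 232.]), 0.79), (array([312., 205.]), 0.59)]
rail_end [(array([326., 221.]), 0.72), (array([319., 322.]), 0.42)]
notch_nominal [(array([329., 229.]), 0.79)]
bolt []
ball [(array([314., 207.]), 0.48)]
tape_roll_0 [(array([319., 265.]), 0.58)]
petri_10 []
bottle_small [(array([318., 321.]), 0.57)]
wrist [0.62583925 0.06826401 0.38472724] [2.88823052e+00 5.2775
[... 302 characters left out ...]
all [(array([229.,  49.]), 0.81)]
{'time_s': 1.5, 'joint_pos': array([-1.78510730e-01,  5.27527984e-01,  1.43267122e+00,  2.57851340e-05,
        1.18138009e+00, -1.78471087e-01]), 'qd': array([-0.00140502, -0.00065673,  0.00149305,  0.00023816,  0.00164354,
       -0.0005578 ]), 'joint_efforts': array([-1.84235607e-03, -4.40007377e+01, -1.76981986e+01,  6.31828909e-02,
        5.05163998e-02, -2.76835408e-05]), 'position': array([6.24999039e-01, 3.03596828e-05, 2.21540370e-01]), 'eef_rot': array([ 1.20925974,  1.20917894, -1.20921319]), 'contact_force': array([-0.32553585,  0.17445616, -0.30954749]), 'moment': array([-0.030839  ,  0.00227742, -0.03521703]), 'finger_gap': 0.9978145690220542}
```

View images.

View pics/scene0.png

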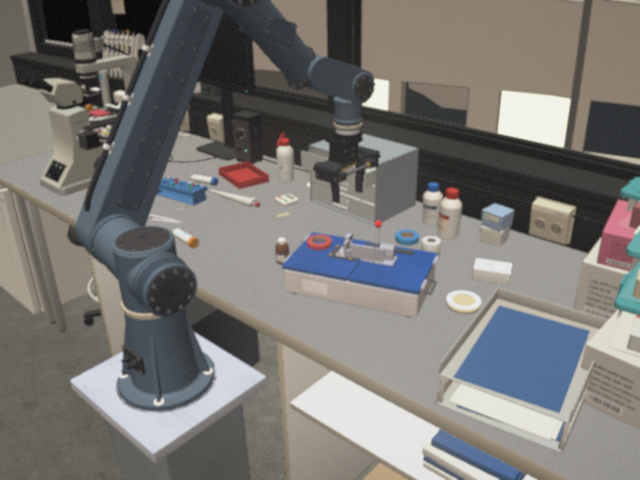

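View pics/side0.png

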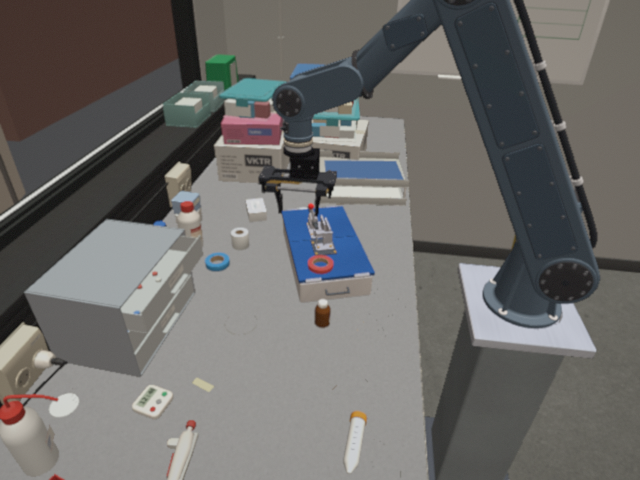

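View pics/wrist0.png

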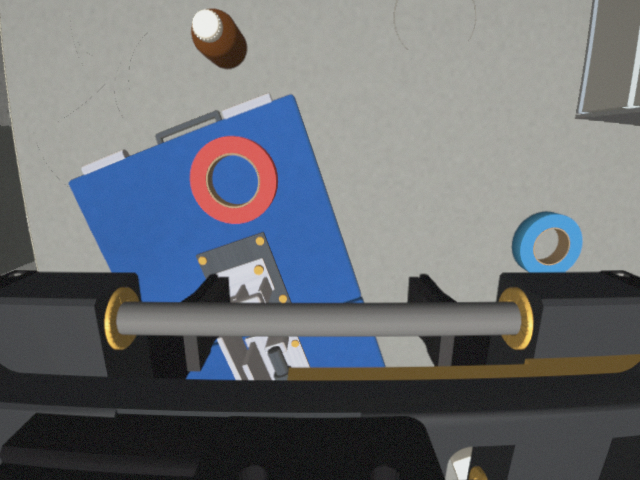

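Run:
```python
from h import *
F={c:grab(c) for c in ['scene','side','wrist']}
D=dict(chest=dict(scene=(360,286),side=(320,260),wrist=(269,292)),
fittings=dict(scene=(349,243),side=(319,232),wrist=(257,313)),
rail_end=dict(scene=(362,248),side=(326,221),wrist=(242,366)),
notch=dict(scene=(352,245),side=(329,229),wrist=(224,332)),
bolt=dict(scene=(374,251),wrist=(288,382)),
ball=dict(scene=(379,226),side=(314,207)),
tape=dict(scene=(320,244),side=(319,265)),bottle=dict(scene=(281,262),side=(318,321),wrist=(229,49)))
for k,v in D.items():
    p,e=tri([ray(F[c],q) for c,q in v.items()]);print(k,p.round(4),np.round(e,4))
print(R.from_rotvec(env.read_state()['eef_rot']).as_matrix().round(3))
```

```text
chest [ 0.5718 -0.0898  0.0051] [0.0035 0.0057 0.0029]
fittings [ 0.5742 -0.0556  0.1259] [0.0084 0.0065 0.0032]
rail_end [ 0.5616 -0.1046  0.1322] [0.0059 0.0081 0.0042]
notch [ 0.5509 -0.0742  0.1307] [0.0018 0.003  0.0034]
bolt [ 0.5947 -0.1227  0.1134] [0.0068 0.0068]
ball [ 0.6028 -0.1211  0.1773] [0.0024 0.0024]
tape [0.5613 0.0433 0.0902] [0.0013 0.0013]
bottle [0.5385 0.1694 0.0019] [0.0077 0.0084 0.0017]
[[ 0.  1. -0.]
 [ 0. -0. -1.]
 [-1.  0. -0.]]
```

```bash
cat > fit.py <<'E'
from h import *
from scipy.optimize import least_squares
F={c:grab(c) for c in ['scene','side','wrist']}
O=[('wrist',(-.103,.182,.09),(70,183),1),('wrist',(.103,.182,.09),(293,95),1),
('wrist',(.02,.03,.122),(257,313),3),('wrist',(-.012,.0245,.122),(224,332),3),('scene',(-.012,.0245,.122),(352,245),3),('side',(-.012,.0245,.122),(329,229),3),
('scene',(.02,.03,.122),(349,243),3),('scene',(0,0,0),(360,286),3),('side',(0,0,0),(320,260),3),('wrist',(0,0,0),(269,292),3)]
def T(v,p):
    c,s=np.cos(v[2]),np.sin(v[2]);return np.array([v[0]+c*p[0]-s*p[1],v[1]+s*p[0]+c*p[1],p[2]])
def res(v): return np.concatenate([(proj(F[c],T(v,p))-q)/w for c,p,q,w in O])
s=least_squares(res,[.57,-.09,.3],loss='soft_l1');v=s.x
print(v,'\n',res(v).reshape(-1,2).round(1))
for n,p in dict(fit=(.02,.03,.122),notch=(-.012,.0245,.122),axis0=(.02,-.042,.122),ballup=(.02,-.042,.182)).items(): print(n,T(v,p).round(4))
# ball in chest frame
b=np.array([.6028,-.1211,.1773]);c,s_=np.cos(v[2]),np.sin(v[2]);d=b[:2]-v[:2];print('ball chest',c*d[0]+s_*d[1],-s_*d[0]+c*d[1],b[2])
E
python3 fit.py
```

```text
[ 0.56864789 -0.09419326  0.33124637] 
 [[-3.6  0.2]
 [ 0.8 -0.5]
 [ 0.5  0.6]
 [ 0.3 -0. ]
 [-0.3  1. ]
 [ 0.1  1.2]
 [ 1.5 -0.3]
 [ 0.3  0.5]
 [ 0.8  0.7]
 [-0.   1.2]]
fit [ 0.5778 -0.0593  0.122 ]
notch [ 0.5493 -0.0749  0.122 ]
axis0 [ 0.6012 -0.1274  0.122 ]
ballup [ 0.6012 -0.1274  0.182 ]
ball chest 0.023544861719987032 -0.03655103885311335 0.1773
```

Emit:
{"api": "step_arm", "payload": {
  "commands": [
    [-1,[-0.75,-0.55,3.0],0],
    [-1,[-0.75,-0.55,3.0],0],
    [-1,[-0.75,-0.55,3.0],0],
    [-1,[-0.75,-0.55,3.0],0],
    [-1,[0,0,0],0.124],
    [-1,[0,0,0],0.124],
    [-1,[0,0,0],0.124],
    [-1,[0,0,0],0.124],
    [-1,[0,0,0],0.124],
    [-1,[0,0,0],0.124],
    [-1,[0,0,0],0.124],
    [-1,[0,0,0],0.124],
    [-1,[0,0,0],0.124],
    [-1,[0,0,0],0.124],
    [-1,[0,0,0],0]
  ],
  "grip_force": 8
}}

```text
time_s: 3.05
position: [0.6022, -0.1266, 0.2529]
eef_rot: [2.046, 0.334, -2.045]
contact_force: [-0.2, 0.3, -0.1]
finger_gap: 1.003
```

Run:
```python
from h import *
F={}
for c in ['scene','side','wrist']:
    F[c]=grab(c,c+'1.png');f=F[c]
    for l in ['ball','bolt','rail_end','notch_nominal','fittings']:
        print(c,l,[(np.round(m['position'],1),round(m['p'],2)) for m in env.mark_of(l,c)[:2]])
s=env.read_state();print(s['time_s'],s['position'],s['contact_force']);print(R.from_rotvec(s['eef_rot']).as_matrix().round(3))
```

```text
scene ball []
scene bolt [(array([373.9, 246.9]), 0.66)]
scene rail_end [(array([363.3, 245.4]), 0.8)]
scene notch_nominal [(array([347.9, 245.8]), 0.84), (array([374.3, 245.8]), 0.71)]
scene fittings [(array([348.4, 242.1]), 0.73), (array([460.8, 305.5]), 0.45)]
side ball [(array([313.1, 205.7]), 0.49), (array([314.9, 224. ]), 0.23)]
side bolt [(array([316.6, 222.6]), 0.67)]
side rail_end [(array([325.2, 223.4]), 0.79)]
side notch_nominal [(array([329.8, 232.5]), 0.89), (array([326.4, 223.1]), 0.53)]
side fittings [(array([318.9, 233.8]), 0.61), (array([329.8, 232.2]), 0.31)]
wrist ball [(array([303.4, 239.4]), 0.61)]
wrist bolt [(array([310.5, 236.7]), 0.82)]
wrist rail_end []
wrist notch_nominal [(array([241., 274.]), 0.78)]
wrist fittings [(array([231.2, 239.5]), 0.65), (array([307.9, 239.1]), 0.21)]
3.95 [ 0.60218602 -0.12658134  0.25289083] [-1.27109315  1.03605776 -0.17609754]
[[ 0.001  0.321 -0.947]
 [-0.001 -0.947 -0.321]
 [-1.     0.001 -0.001]]
```

```bash
ls pics
```

```text
scene0.png
scene1.png
side0.png
side1.png
wrist0.png
wrist1.png
```

View pics/wrist1.png

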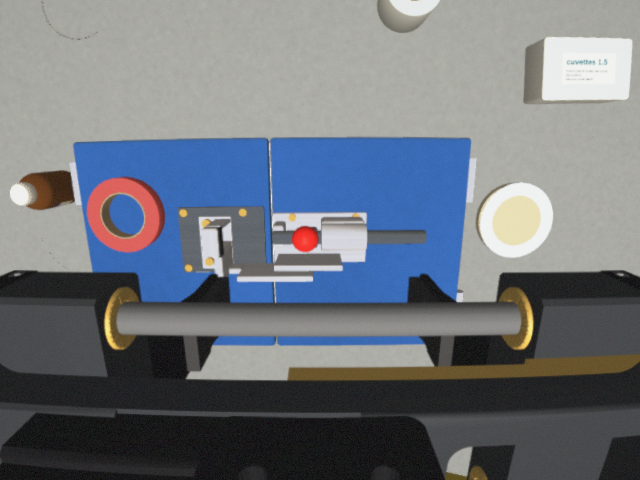

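```bash
cat > fit2.py <<'E'
from h import *
from scipy.optimize import least_squares
F={c:grab(c) for c in ['scene','side','wrist']}
O=[('wrist',(.103,.182,.09),(76,143),1),('wrist',(.103,-.182,.09),(470,139),1),
('wrist',(.02,.03,.122),(231,239.5),3),('wrist',(-.012,.0245,.122),(241,274),3),('scene',(-.012,.0245,.122),(348,246),3),('side',(-.012,.0245,.122),(330,232),3),
('scene',(.02,.03,.122),(348.5,242),3),('side',(.02,.03,.122),(319,234),3)]
def T(v,p):
    c,s=np.cos(v[2]),np.sin(v[2]);return np.array([v[0]+c*p[0]-s*p[1],v[1]+s*p[0]+c*p[1],p[2]])
def inv(v,b):
    c,s=np.cos(v[2]),np.sin(v[2]);d=b[:2]-v[:2];return np.array([c*d[0]+s*d[1],-s*d[0]+c*d[1],b[2]])
def res(v): return np.concatenate([(proj(F[c],T(v,p))-q)/w for c,p,q,w in O])
s=least_squares(res,[.57,-.09,.3],loss='soft_l1');v=s.x
print(v,'\n',res(v).reshape(-1,2).round(1))
def atz(c,q,z):
    o,d=ray(F[c],q);return inv(v,o+d*(z-o[2])/d[2])
print('ball w',atz('wrist',(304.5,239),.181),'tri',tri([ray(F['wrist'],(304.5,239)),ray(F['side'],(313.1,205.7))]))
p=tri([ray(F['wrist'],(304.5,239)),ray(F['side'],(313.1,205.7))])[0];print(inv(v,p))
print('rod',atz('wrist',(425,237),.122),atz('wrist',(400,237),.122))
for q,z in [((222,240),.142),((203,240),.142),((228,270),.136),((313,278),.136),((343,262),.132),((275,262),.132),((180,240),.09),((265,240),.09)]: print(q,atz('wrist',q,z).round(4))
E
python3 fit2.py
python3 -c "
import cv2
a=cv2.imread('pics/wrist1.png')[190:300,160:380];cv2.imwrite('pics/wrist1c.png',cv2.resize(a,None,fx=3.6,fy=3.6,interpolation=cv2.INTER_CUBIC))
a=cv2.imread('pics/side1.png')[180:280,270:380];cv2.imwrite('pics/side1c.png',cv2.resize(a,None,fx=5,fy=5,interpolation=cv2.INTER_CUBIC))"
```

```text
[ 0.56643615 -0.09254568  0.33145398] 
 [[-5.3  0.2]
 [ 2.1  0.1]
 [ 0.  -0.2]
 [-0.4  0.1]
 [ 0.7  0.7]
 [-0.   0.3]
 [ 1.3  0.1]
 [ 0.1  0.3]]
ball w [ 0.03399807 -0.03484586  0.181     ] tri (array([ 0.60654451, -0.115383  ,  0.18115625]), [np.float64(0.0034450257680635967), np.float64(0.003445025768063702)])
[ 0.03049359 -0.03464628  0.18115625]
rod [ 0.02085595 -0.13509479  0.122     ] [ 0.02093294 -0.11360747  0.122     ]
(222, 240) [0.0239 0.0323 0.142 ]
(203, 240) [0.024  0.0476 0.142 ]
(228, 270) [-0.0032  0.0308  0.136 ]
(313, 278) [-0.0104 -0.0396  0.136 ]
(343, 262) [ 0.0021 -0.0647  0.132 ]
(275, 262) [ 0.0023 -0.008   0.132 ]
(180, 240) [0.0112 0.0872 0.09  ]
(265, 240) [0.0109 0.006  0.09  ]
```

View pics/wrist1c.png

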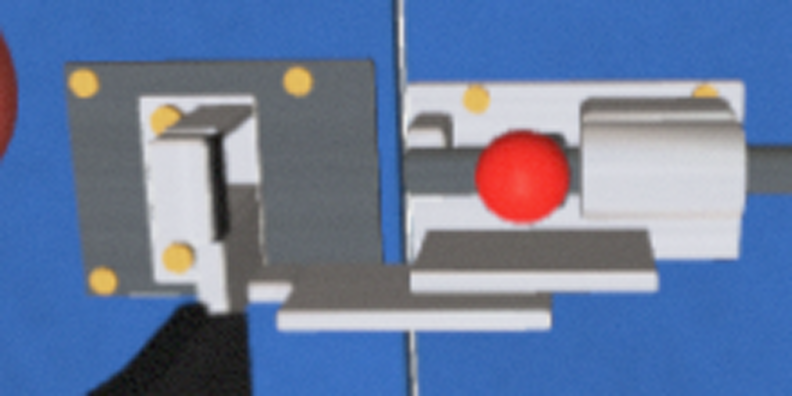

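View pics/side1c.png

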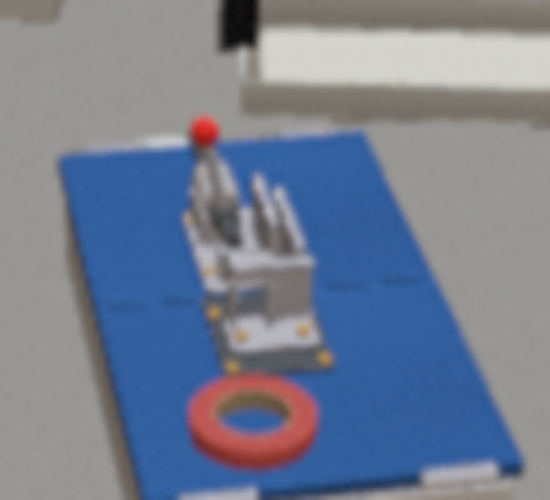

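Emit:
{"api": "step_arm", "payload": {
  "commands": [
    [0,[1.0,-0.45,-0.5],0],
    [0,[1.0,-0.45,-0.5],0],
    [0,[0.5,0,0],0],
    [0,[0,0,0],0]
  ]
}}

```text
time_s: 4.43
position: [0.6095, -0.1135, 0.2253]
eef_rot: [2.045, 0.336, -2.043]
contact_force: [-0.3, 0.3, -0.0]
finger_gap: 0.782
```

Run:
```python
from h import *
f=grab('wrist','wrist2.png')
m=env.mark_of('ball','wrist');print(m)
s=env.read_state();M=R.from_rotvec(s['eef_rot']).as_matrix();p=s['position'];print(s['time_s'],p,s['finger_gap'])
for m in m[:2]:
    o,d=ray(f,m['position']);b=o+d*(.180-o[2])/d[2];print(b,'tool delta cm',(M.T@(b-p))*100)
# predicted pixel of grasp point
print(proj(f,p+M[:,0]*(p[2]-.18)))
```

```text
[{'position': [319.7, 267.0], 'p': 0.6}]
4.5333 [ 0.60986197 -0.11383378  0.22631562] 0.6882077746031561
[ 0.60993032 -0.11459843  0.18      ] tool delta cm [4.63164859 0.06593907 0.02719255]
[318.62558804 266.57814218]
```

View pics/wrist2.png

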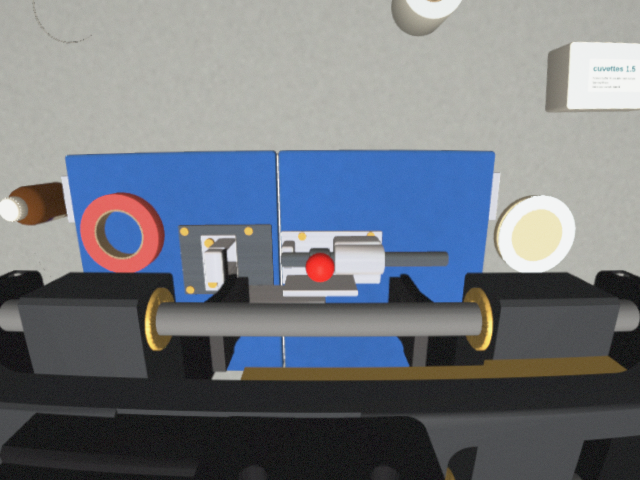

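Emit:
{"api": "step_arm", "payload": {
  "commands": [
    [0,[1.0,0.05,0.02],0],
    [0,[1.0,0,0],0],
    [0,[1.0,0,0],0],
    [0,[0.8,0,0],0],
    [0,[0.4,0,0],0],
    [0,[0,0,0],0]
  ],
  "grip_force": 8
}}

```text
time_s: 5.03
position: [0.6099, -0.115, 0.1799]
eef_rot: [2.046, 0.334, -2.042]
contact_force: [0.6, -0.1, -0.1]
finger_gap: 0.501
```

Run:
```python
from h import *
f=grab('side','side3.png');f=grab('wrist','wrist3.png')
s=env.read_state();M=R.from_rotvec(s['eef_rot']).as_matrix();print(s['time_s'],s['position'],s['finger_gap'],M.T@s['contact_force'])
a=cv2.imread('pics/side3.png')[160:260,260:370];b=cv2.imread('pics/wrist3.png')
cv2.imwrite('pics/c3.png',np.hstack([cv2.resize(a,(440,400)),cv2.resize(b[200:400,230:410],(360,400))]))
```

```text
5.1333 [ 0.61047973 -0.11522026  0.18089256] 0.5006257013536074 [ 0.47907463  0.22503674 -0.61206754]
```

View pics/c3.png

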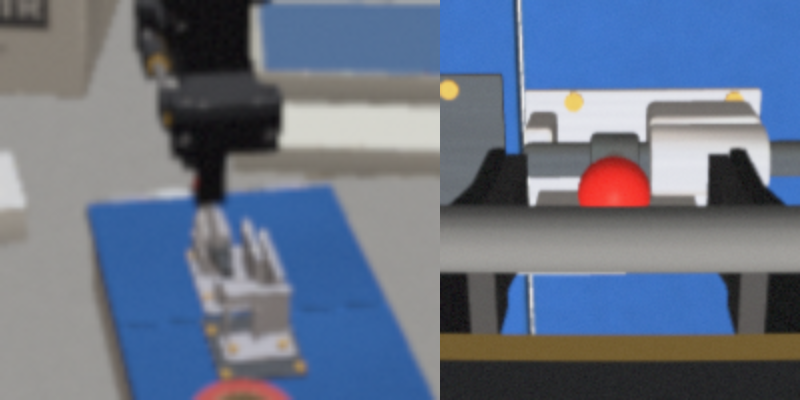

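Emit:
{"api": "step_arm", "payload": {
  "commands": [
    [1,[0,0,0],0],
    [1,[0,0,0],0],
    [1,[0,0,0],0],
    [1,[0,0,0],0],
    [1,[0,0,0],0],
    [1,[0,0,0],0],
    [1,[0,0,0],0],
    [1,[0,0,0],0]
  ],
  "grip_force": 8
}}

```text
time_s: 5.8
position: [0.6116, -0.1151, 0.1828]
eef_rot: [2.051, 0.332, -2.036]
contact_force: [0.5, 0.6, -0.7]
finger_gap: 0.172
```

```bash
cat > st.py <<'E'
from h import *
s=env.read_state();M=R.from_rotvec(s['eef_rot']).as_matrix();p=s['position']
v=[.56643615,-.09254568,.33145398];c,q=np.cos(v[2]),np.sin(v[2]);d=p[:2]-v[:2]
print(round(s['time_s'],2),p.round(4),'chest',np.round([c*d[0]+q*d[1],-q*d[0]+c*d[1]],4),'gap',round(s['finger_gap'],3),'Ftool',(M.T@s['contact_force']).round(2),'yawerr',round(np.arctan2(-M[0,1],M[1,1]) ,3), M[:,1].round(3))
E
python3 st.py
```

```text
5.8 [ 0.6116 -0.1151  0.1828] chest [ 0.0354 -0.036 ] gap 0.172 Ftool [ 0.67 -0.43 -0.65] yawerr -2.815 [ 0.32  -0.947  0.005]
```

Emit:
{"api": "step_arm", "payload": {
  "commands": [
    [1,[0,-0.3,0],0],
    [1,[0,-0.3,0],0],
    [1,[0,-0.3,0],0],
    [1,[0,-0.3,0],0],
    [1,[0,-0.3,0],0],
    [1,[0,-0.3,0],0],
    [1,[0,-0.3,0],0],
    [1,[0,-0.3,0],0],
    [1,[0,-0.3,0],0],
    [1,[0,-0.3,0],0]
  ]
}}

```text
time_s: 6.63
position: [0.6022, -0.0878, 0.1828]
eef_rot: [2.049, 0.324, -2.031]
contact_force: [0.0, -2.0, -1.6]
finger_gap: 0.169
```

```bash
python3 st.py
```

```text
6.63 [ 0.6022 -0.0878  0.1828] chest [ 0.0354 -0.0071] gap 0.169 Ftool [1.59 1.93 0.64] yawerr -2.815 [ 0.321 -0.947  0.012]
```

Emit:
{"api": "step_arm", "payload": {
  "commands": [
    [1,[0,-0.2,0],0],
    [1,[0,-0.2,0],0],
    [1,[0,-0.2,0],0],
    [1,[0,-0.2,0],0],
    [1,[0,-0.2,0],0],
    [1,[0,-0.2,0],0],
    [1,[0,-0.2,0],0],
    [1,[0,-0.2,0],0],
    [1,[0,-0.2,0],0]
  ]
}}

```text
time_s: 7.38
position: [0.5956, -0.0686, 0.1828]
eef_rot: [2.049, 0.325, -2.031]
contact_force: [0.7, -2.2, -0.9]
finger_gap: 0.167
```

Run:
```python
from h import *
import st
f=grab('wrist','wrist4.png');g=grab('side','side4.png')
a=cv2.imread('pics/side4.png')[180:270,270:370];b=cv2.imread('pics/wrist4.png')
cv2.imwrite('pics/c4.png',np.hstack([cv2.resize(a,(400,360),interpolation=2),cv2.resize(b[200:380,230:430],(400,360),interpolation=2)]))
```

```text
7.38 [ 0.5956 -0.0686  0.1828] chest [0.0354 0.0131] gap 0.167 Ftool [0.92 2.29 0.04] yawerr -2.815 [ 0.321 -0.947  0.012]
```

View pics/c4.png

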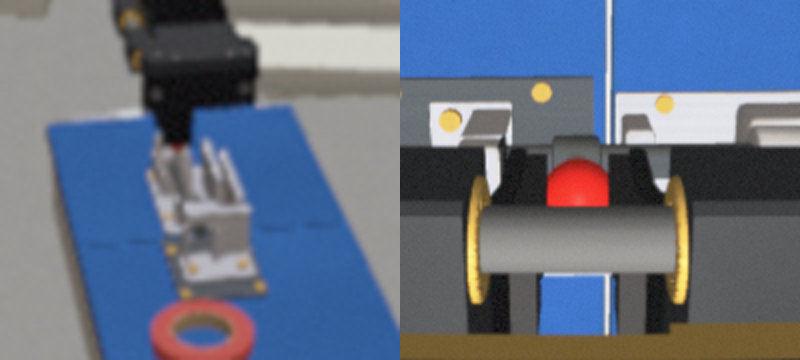

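View pics/wrist4.png

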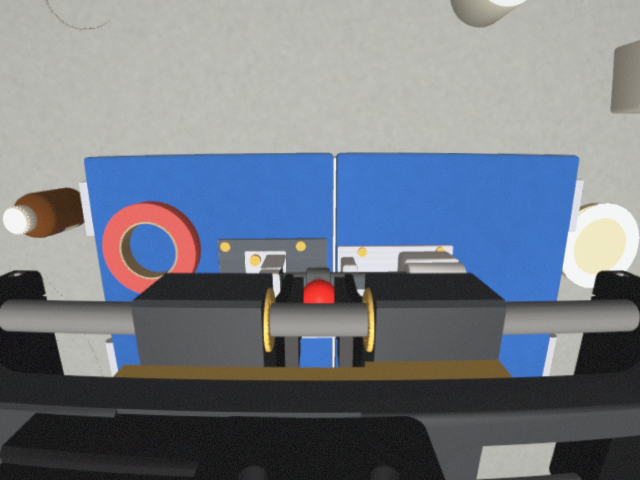

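Emit:
{"api": "step_arm", "payload": {
  "commands": [
    [1,[0,-0.1,0],0],
    [1,[0,-0.1,0],0],
    [1,[0,-0.1,0],0],
    [1,[0,-0.1,0],0],
    [1,[0,-0.1,0],0],
    [1,[0,-0.1,0],0],
    [1,[0,-0.1,0],0]
  ]
}}

```text
time_s: 8.07
position: [0.5932, -0.0615, 0.1828]
eef_rot: [2.049, 0.325, -2.031]
contact_force: [-0.7, -1.6, -1.1]
finger_gap: 0.169
```

```bash
python3 st.py
```

```text
8.07 [ 0.5932 -0.0615  0.1828] chest [0.0354 0.0206] gap 0.169 Ftool [1.09 1.3  1.15] yawerr -2.815 [ 0.321 -0.947  0.013]
```

Now 1 mm steps in short calls, feeling for the stop.

Emit:
{"api": "step_arm", "payload": {
  "commands": [
    [1,[0,-0.1,0],0],
    [1,[0,-0.1,0],0],
    [1,[0,-0.1,0],0]
  ]
}}

```text
time_s: 8.32
position: [0.5921, -0.0585, 0.1828]
eef_rot: [2.049, 0.324, -2.031]
contact_force: [0.9, -2.6, -0.7]
finger_gap: 0.164
```

```bash
python3 st.py
```

```text
8.32 [ 0.5921 -0.0585  0.1828] chest [0.0354 0.0239] gap 0.164 Ftool [ 0.76  2.74 -0.  ] yawerr -2.815 [ 0.321 -0.947  0.013]
```

Emit:
{"api": "step_arm", "payload": {
  "commands": [
    [1,[0,-0.1,0],0],
    [1,[0,-0.1,0],0]
  ]
}}

```text
time_s: 8.48
position: [0.5914, -0.0564, 0.1828]
eef_rot: [2.049, 0.324, -2.031]
contact_force: [-0.1, -3.2, -1.1]
finger_gap: 0.171
```

```bash
python3 st.py
```

```text
8.48 [ 0.5914 -0.0564  0.1828] chest [0.0354 0.0261] gap 0.171 Ftool [1.1  2.95 1.14] yawerr -2.815 [ 0.321 -0.947  0.013]
```

Emit:
{"api": "step_arm", "payload": {
  "commands": [
    [1,[0,-0.1,0],0]
  ]
}}

```text
time_s: 8.57
position: [0.5911, -0.0553, 0.1828]
eef_rot: [2.049, 0.324, -2.031]
contact_force: [0.5, -2.8, 0.5]
finger_gap: 0.166
```

Emit:
{"api": "step_arm", "payload": {
  "commands": [
    [1,[0,-0.08,0],0]
  ]
}}

```text
time_s: 8.65
position: [0.5907, -0.0544, 0.1828]
eef_rot: [2.049, 0.325, -2.031]
contact_force: [-0.1, -2.2, -0.7]
finger_gap: 0.169
```

Emit:
{"api": "step_arm", "payload": {
  "commands": [
    [1,[0,-0.1,0],0]
  ]
}}

```text
time_s: 8.73
position: [0.5904, -0.0534, 0.1828]
eef_rot: [2.049, 0.324, -2.031]
contact_force: [0.5, -2.1, -1.9]
finger_gap: 0.171
```

Emit:
{"api": "step_arm", "payload": {
  "commands": [
    [1,[0,-0.1,0],0]
  ]
}}

```text
time_s: 8.82
position: [0.59, -0.0523, 0.1828]
eef_rot: [2.049, 0.324, -2.031]
contact_force: [-0.0, -2.5, -1.1]
finger_gap: 0.169
```

Emit:
{"api": "step_arm", "payload": {
  "commands": [
    [1,[0,-0.1,0],0]
  ]
}}

```text
time_s: 8.9
position: [0.5897, -0.0513, 0.1828]
eef_rot: [2.049, 0.324, -2.031]
contact_force: [-0.1, -1.8, -0.7]
finger_gap: 0.165
```

Emit:
{"api": "step_arm", "payload": {
  "commands": [
    [1,[0,-0.1,0],0]
  ]
}}

```text
time_s: 8.98
position: [0.5894, -0.0503, 0.1828]
eef_rot: [2.049, 0.324, -2.031]
contact_force: [0.9, -4.0, -0.6]
finger_gap: 0.168
```

```bash
python3 - <<'E'
from h import *
import st
f=grab('wrist','wrist5.png');g=grab('side','side5.png')
a=cv2.imread('pics/side5.png')[180:270,270:370];b=cv2.imread('pics/wrist5.png')
cv2.imwrite('pics/c5.png',np.hstack([cv2.resize(a,(400,360),interpolation=2),cv2.resize(b[200:380,230:430],(400,360),interpolation=2)]))
E
python3 st.py
```

```text
8.98 [ 0.5894 -0.0503  0.1828] chest [0.0354 0.0325] gap 0.168 Ftool [0.62 4.04 0.42] yawerr -2.815 [ 0.321 -0.947  0.013]
9.08 [ 0.5894 -0.0504  0.1828] chest [0.0354 0.0323] gap 0.167 Ftool [0.18 2.8  0.2 ] yawerr -2.815 [ 0.321 -0.947  0.013]
```

View pics/c5.png

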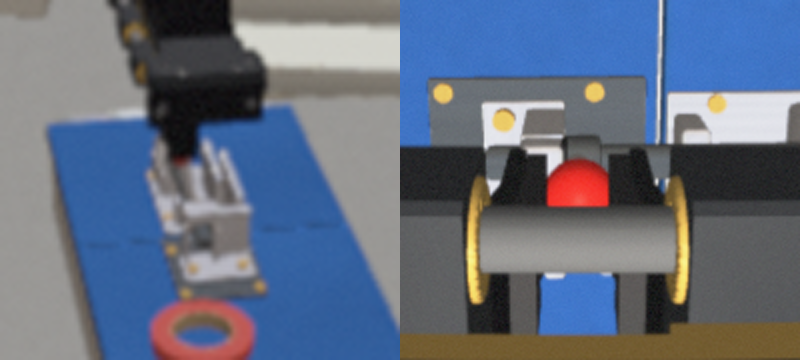

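Emit:
{"api": "step_arm", "payload": {
  "commands": [
    [1,[0,-0.08,0],0]
  ]
}}

```text
time_s: 9.17
position: [0.5894, -0.0503, 0.1828]
eef_rot: [2.048, 0.323, -2.029]
contact_force: [0.6, -4.9, -1.3]
finger_gap: 0.171
```

Emit:
{"api": "step_arm", "payload": {
  "commands": [
    [1,[0,-0.08,0],0]
  ]
}}

```text
time_s: 9.25
position: [0.5894, -0.0502, 0.1828]
eef_rot: [2.048, 0.322, -2.028]
contact_force: [-0.3, -5.2, -2.4]
finger_gap: 0.17
```

```bash
python3 st.py
```

```text
9.25 [ 0.5894 -0.0502  0.1828] chest [0.0355 0.0326] gap 0.17 Ftool [2.51 4.84 1.97] yawerr -2.814 [ 0.322 -0.947  0.016]
```

Emit:
{"api": "step_arm", "payload": {
  "commands": [
    [1,[0,0.1,0],0],
    [1,[0,0.1,0],0],
    [1,[0,0.1,0],0]
  ]
}}

```text
time_s: 9.5
position: [0.5895, -0.0507, 0.1828]
eef_rot: [2.05, 0.326, -2.033]
contact_force: [-0.3, 0.7, 0.7]
finger_gap: 0.173
```

```bash
python3 st.py
```

```text
9.5 [ 0.5895 -0.0507  0.1828] chest [0.0354 0.032 ] gap 0.173 Ftool [-0.71 -0.71  0.1 ] yawerr -2.816 [ 0.32  -0.947  0.01 ]
```

Emit:
{"api": "step_arm", "payload": {
  "commands": [
    [1,[0,0.1,0],0],
    [1,[0,0.1,0],0]
  ]
}}

```text
time_s: 9.67
position: [0.5895, -0.0508, 0.1828]
eef_rot: [2.051, 0.33, -2.035]
contact_force: [-0.4, 1.2, 0.8]
finger_gap: 0.169
```

```bash
python3 st.py
```

```text
9.67 [ 0.5895 -0.0508  0.1828] chest [0.0354 0.0319] gap 0.169 Ftool [-0.83 -1.25 -0.02] yawerr -2.816 [ 0.32  -0.947  0.007]
```

Emit:
{"api": "step_arm", "payload": {
  "commands": [
    [1,[0,0.15,0],0],
    [1,[0,0.1,0],0]
  ]
}}

```text
time_s: 9.83
position: [0.5897, -0.0516, 0.1827]
eef_rot: [2.051, 0.334, -2.037]
contact_force: [-0.7, 1.7, 0.3]
finger_gap: 0.169
```

```bash
python3 st.py
```

```text
9.83 [ 0.5897 -0.0516  0.1827] chest [0.0353 0.0311] gap 0.169 Ftool [-0.31 -1.84  0.06] yawerr -2.816 [ 0.32  -0.947  0.003]
```

Emit:
{"api": "step_arm", "payload": {
  "commands": [
    [1,[-0.05,0,0.35],0],
    [1,[-0.05,0,0.35],0],
    [1,[-0.05,0,0.4],0],
    [1,[-0.02,0,0.4],0],
    [1,[0.0,0,0.4],0],
    [1,[0.03,0,0.4],0],
    [1,[0.07,0,0.4],0]
  ]
}}

```text
time_s: 10.42
position: [0.5645, -0.0604, 0.1849]
eef_rot: [2.058, 0.333, -2.031]
contact_force: [0.2, 1.9, 4.2]
finger_gap: 0.135
```

```bash
python3 st.py
```

```text
10.42 [ 0.5645 -0.0604  0.1849] chest [0.0086 0.031 ] gap 0.135 Ftool [-4.2  -1.68 -0.82] yawerr -2.816 [ 0.32  -0.948  0.005]
```

```bash
python3 - <<'E'
from h import *
f=grab('wrist','wrist6.png');g=grab('side','side6.png')
a=cv2.imread('pics/side6.png')[180:270,270:370];b=cv2.imread('pics/wrist6.png')
cv2.imwrite('pics/c6.png',np.hstack([cv2.resize(a,(400,360),interpolation=2),cv2.resize(b[200:380,230:430],(400,360),interpolation=2)]))
print(env.mark_of('ball','wrist'),env.mark_of('ball','side'))
E
python3 st.py
```

```text
[{'position': [349.7, 226.9], 'p': 0.58}, {'position': [319.0, 289.9], 'p': 0.57}] [{'position': [325.8, 214.8], 'p': 0.59}]
10.62 [ 0.5638 -0.0606  0.1848] chest [0.0079 0.0311] gap 0.131 Ftool [-7.34 -1.97  2.81] yawerr -2.816 [ 0.32  -0.947  0.004]
```

View pics/c6.png

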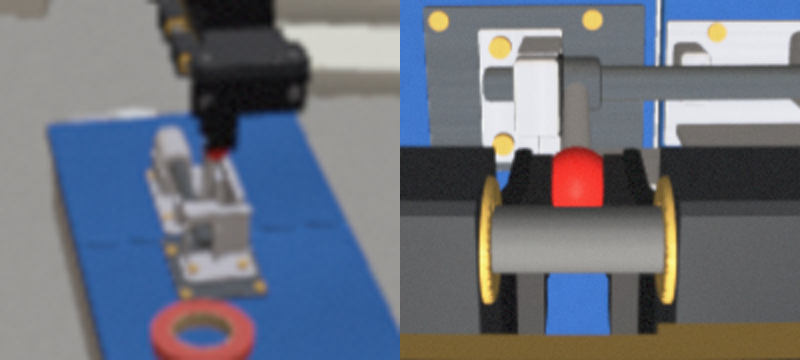

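```bash
python3 - <<'E'
from h import *
f=grab('wrist');g=grab('side')
p,e=tri([ray(f,(319,289)),ray(g,(325.8,214.8))]);print(p,e)
s=env.read_state();M=R.from_rotvec(s['eef_rot']).as_matrix();print('ball rel TCP tool mm',M.T@(p-s['position'])*1e3)
o,d=ray(f,(319,289));
for z in (.17,.175,.18): print(z,M.T@(o+d*(z-o[2])/d[2]-s['position'])*1e3)
v=[.56643615,-.09254568,.33145398];c,q=np.cos(v[2]),np.sin(v[2]);dd=p[:2]-v[:2];print(c*dd[0]+q*dd[1],-q*dd[0]+c*dd[1])
E
python3 st.py
```

```text
[ 0.56347654 -0.06143452  0.18541268] [np.float64(0.004217601637469964), np.float64(0.004217601637469959)]
ball rel TCP tool mm [-0.5840667   0.67235063  0.67352198]
0.17 [14.81276877  0.64597785  2.29469655]
0.175 [9.83294255 0.63657213 0.3011153 ]
0.18 [ 4.85311632  0.62716642 -1.69246596]
0.0073256155150171415 0.03038089724569316
10.72 [ 0.5639 -0.0606  0.1848] chest [0.008 0.031] gap 0.131 Ftool [-5.99 -1.75  2.56] yawerr -2.816 [ 0.32  -0.947  0.004]
```

Run:
```python
from h import *
g=cv2.imread('pics/side6.png');f=grab('side')
s=env.read_state();M=R.from_rotvec(s['eef_rot']).as_matrix();p=s['position']
for k in (-20,0,3,10,22,30): print(k,proj(f,p+M[:,0]*k/1e3))
b=cv2.imread('pics/side6.png');r=b.astype(int)
w=cv2.imread('pics/wrist6.png').astype(int)
for n,i in (('side',r[150:240,290:360]),('wrist',w[200:400,230:430])):
    m=(i[:,:,2]>120)&(i[:,:,1]<60)&(i[:,:,0]<60);ys,xs=np.where(m);print(n,xs.min(),xs.max(),ys.min(),ys.max(),m.sum())
cv2.imwrite('pics/s6.png',cv2.resize(b[180:240,300:360],(600,600),interpolation=2))
```

```text
-20 [324.46273664 209.44961724]
0 [324.18521386 215.70491133]
3 [324.14400367 216.63358871]
10 [324.04826587 218.79086449]
22 [323.88549782 222.45793656]
30 [323.77792584 224.88105283]Traceback (most recent call last):
  File "<stdin>", line 8, in <module>
    return umr_minimum(a, axis, None, out, keepdims, initial, where)
ValueError: zero-size array to reduction operation minimum which has no identity
```

Run:
```python
import cv2,numpy as np
b=cv2.imread('pics/side6.png');c=cv2.imread('pics/side5.png')
w=cv2.imread('pics/wrist6.png')
z=lambda a:cv2.resize(a,(400,400),interpolation=2)
cv2.imwrite('pics/s6.png',np.vstack([np.hstack([z(c[180:240,290:350]),z(b[180:240,300:360])])]))
```

```text
(no output)
```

View pics/s6.png

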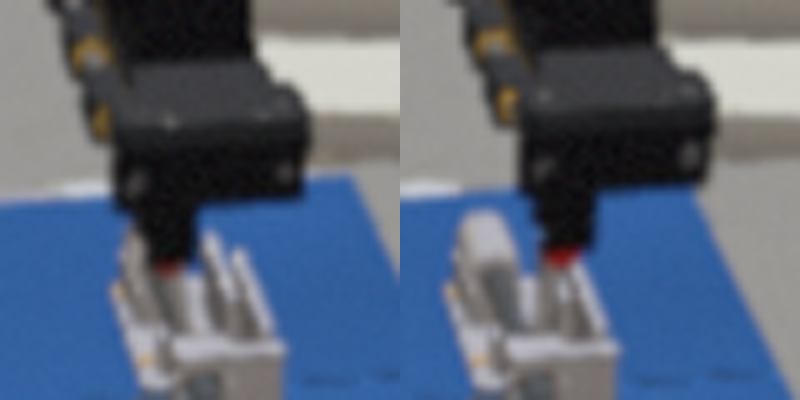

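Run:
```python
from h import *
f=grab('wrist','wrist7.png')
s=env.read_state();M=R.from_rotvec(s['eef_rot']).as_matrix();p=s['position'];print(s['time_s'],s['finger_gap'],M.T@s['contact_force'])
for k in (-10,0,3,10,22,30): print(k,[proj(f,p+M[:,0]*k/1e3+M[:,2]*z/1e3+M[:,1]*.006).round(1) for z in (-9.5,0,9.5)])
# ball silhouettes: centre candidates
for k in (0,5,10,15,20,25): 
    c=proj(f,p+M[:,0]*k/1e3); dep=np.linalg.norm(p+M[:,0]*k/1e3-f['eye']); print(k,c.round(1),'rad px',round(357*9/dep/1e3*1,1))
cv2.imwrite('pics/w7.png',cv2.resize(cv2.imread('pics/wrist7.png')[255:330,270:370],(800,600),interpolation=2))
```

```text
10.8167 0.1330632328383228 [-5.9491156  -1.62892339  1.17164141]
-10 [array([330.8, 285.4]), array([330.6, 304.5]), array([330.4, 323.1])]
0 [array([330.1, 277.9]), array([329.9, 296.1]), array([329.7, 313.8])]
3 [array([329.9, 275.8]), array([329.7, 293.7]), array([329.5, 311.1])]
10 [array([329.4, 271.1]), array([329.3, 288.5]), array([329.1, 305.4])]
22 [array([328.8, 263.9]), array([328.7, 280.4]), array([328.5, 296.4])]
30 [array([328.4, 259.6]), array([328.3, 275.5]), array([328.1, 291. ])]
0 [317.7 296.1] rad px 18.1
5 [317.7 292.2] rad px 17.7
10 [317.7 288.5] rad px 17.2
15 [317.7 285. ] rad px 16.8
20 [317.7 281.7] rad px 16.4
25 [317.8 278.5] rad px 16.0
```

View pics/w7.png

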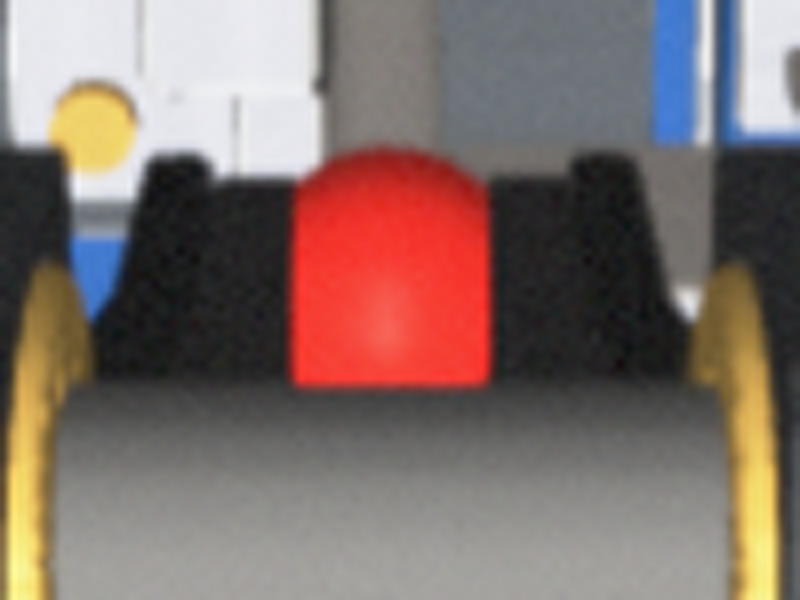

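Run:
```python
from h import *
print(env.tcp_to_tips, [a for a in dir(env) if a[0]!='_'])
f=grab('scene','scene7.png')
s=env.read_state();M=R.from_rotvec(s['eef_rot']).as_matrix();p=s['position']
for k in (-20,0,3,22,30): print(k,proj(f,p+M[:,0]*k/1e3))
a=cv2.imread('pics/scene7.png')[190:270,300:400];cv2.imwrite('pics/s7.png',cv2.resize(a,(750,600),interpolation=2))
```

```text
0.022 ['MotionError', 'grab_frame', 'look_for', 'mark_of', 'read_state', 'sign_off', 'tcp_to_tips']
-20 [350.59192658 215.66299648]
0 [350.61134012 222.66147707]
3 [350.61416582 223.70439864]
22 [350.63154938 230.26833632]
30 [350.63860776 233.01089281]
```

View pics/s7.png

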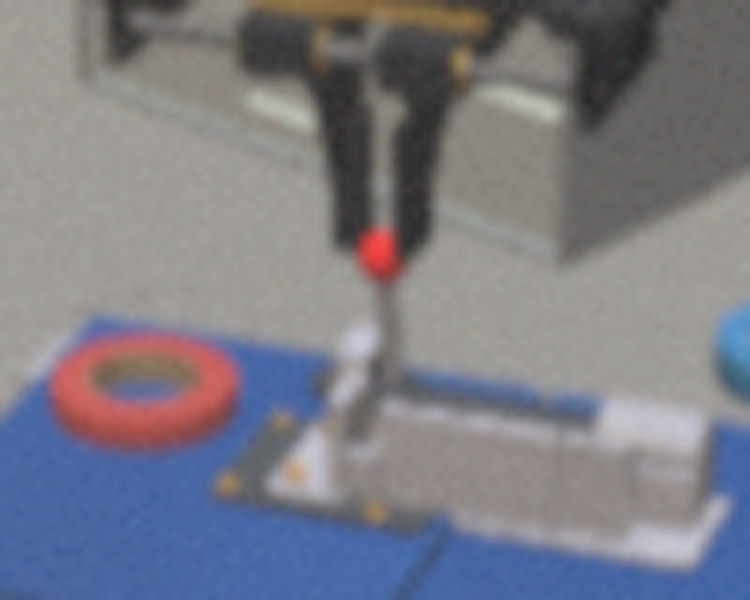

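Emit:
{"api": "step_arm", "payload": {
  "commands": [
    [0.3,[0,0,0],0],
    [0.3,[0,0,0],0],
    [0.3,[0.4,0,0],0],
    [0.3,[0.5,0,0],0],
    [0.3,[0.5,0,0],0],
    [0.3,[0,0,0],0]
  ]
}}

```text
time_s: 11.37
position: [0.5632, -0.0624, 0.1684]
eef_rot: [2.051, 0.331, -2.034]
contact_force: [-0.4, 0.2, -0.1]
finger_gap: 0.345
```

Run:
```python
from h import *
import st
f=grab('scene','scene8.png');w=grab('wrist','wrist8.png')
a=cv2.imread('pics/scene8.png')[190:270,300:400];b=cv2.imread('pics/wrist8.png')[230:330,260:380]
cv2.imwrite('pics/s8.png',np.hstack([cv2.resize(a,(400,320),interpolation=2),cv2.resize(b,(384,320),interpolation=2)]))
```

```text
11.37 [ 0.5632 -0.0624  0.1684] chest [0.0068 0.0295] gap 0.345 Ftool [ 0.06 -0.32  0.31] yawerr -2.815 [ 0.32  -0.947  0.007]
```

View pics/s8.png

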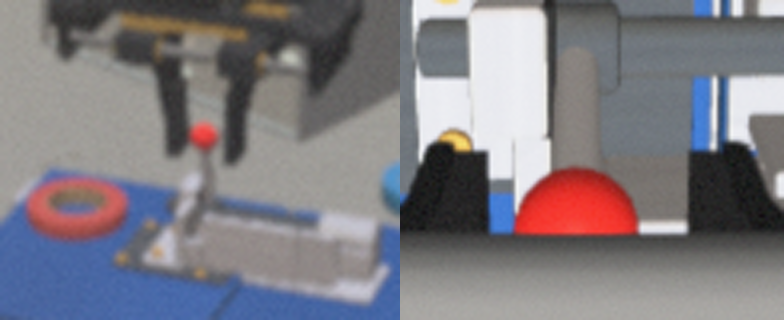

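Emit:
{"api": "step_arm", "payload": {
  "commands": [
    [0.3,[0,-0.15,0],0],
    [1,[0,0,0],0],
    [1,[0,0,0],0],
    [1,[0,0,0],0],
    [1,[0,0,0],0],
    [1,[0,0,0],0]
  ]
}}

```text
time_s: 11.97
position: [0.5634, -0.0608, 0.1691]
eef_rot: [2.052, 0.331, -2.032]
contact_force: [0.5, -0.9, -0.8]
finger_gap: 0.19
```

```bash
python3 st.py
```

```text
11.97 [ 0.5634 -0.0608  0.1691] chest [0.0074 0.0311] gap 0.19 Ftool [ 0.8   0.98 -0.23] yawerr -2.815 [ 0.321 -0.947  0.007]
```

Emit:
{"api": "step_arm", "payload": {
  "commands": [
    [1,[0.09,0,0.36],0],
    [1,[0.11,0,0.36],0],
    [1,[0.14,0,0.36],0],
    [1,[0.17,0,0.35],0],
    [1,[0.2,0,0.35],0],
    [1,[0.22,0,0.35],0]
  ]
}}

```text
time_s: 12.47
position: [0.5439, -0.0676, 0.1606]
eef_rot: [2.059, 0.33, -2.026]
contact_force: [0.7, 1.6, -0.6]
finger_gap: 0.193
```

```bash
python3 st.py
```

```text
12.47 [ 0.5439 -0.0676  0.1606] chest [-0.0132  0.0309] gap 0.193 Ftool [ 0.59 -1.29 -1.13] yawerr -2.815 [ 0.32  -0.947  0.009]
```

Emit:
{"api": "step_arm", "payload": {
  "commands": [
    [1,[0.25,0,0.33],0],
    [1,[0.28,0,0.32],0],
    [1,[0.3,0,0.3],0],
    [1,[0.22,0,0.2],0],
    [1,[0.23,0,0.19],0],
    [1,[0.24,0,0.18],0]
  ]
}}

```text
time_s: 12.97
position: [0.5269, -0.0734, 0.1434]
eef_rot: [2.057, 0.329, -2.028]
contact_force: [0.2, 1.5, 1.3]
finger_gap: 0.194
```

Run:
```python
from h import *
import st
f=grab('scene','scene9.png');w=grab('wrist','wrist9.png')
a=cv2.imread('pics/scene9.png')[190:270,300:400];b=cv2.imread('pics/wrist9.png')[200:300,260:380]
cv2.imwrite('pics/s9.png',np.hstack([cv2.resize(a,(400,320),interpolation=2),cv2.resize(b,(384,320),interpolation=2)]))
```

```text
12.97 [ 0.5269 -0.0734  0.1434] chest [-0.0312  0.031 ] gap 0.194 Ftool [-1.3  -1.4  -0.69] yawerr -2.816 [ 0.32  -0.947  0.008]
```

View pics/s9.png

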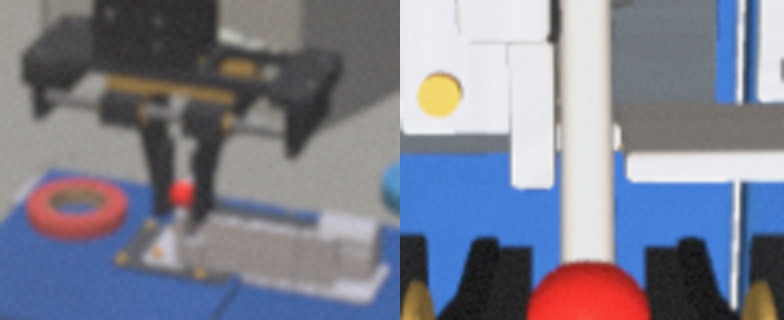

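Emit:
{"api": "step_arm", "payload": {
  "commands": [
    [1,[0.33,0,0.17],0],
    [1,[0.34,0,0.16],0],
    [1,[0.34,0,0.14],0]
  ]
}}

```text
time_s: 13.32
position: [0.5214, -0.0753, 0.1326]
eef_rot: [2.054, 0.33, -2.03]
contact_force: [0.1, 0.9, 2.0]
finger_gap: 0.197
```

```bash
python3 st.py
```

```text
13.32 [ 0.5214 -0.0753  0.1326] chest [-0.0369  0.031 ] gap 0.197 Ftool [-2.   -0.77 -0.37] yawerr -2.815 [ 0.321 -0.947  0.008]
```

Emit:
{"api": "step_arm", "payload": {
  "commands": [
    [1,[0.38,0,0.11],0],
    [1,[0.38,0,0.09],0],
    [1,[0.38,0,0.07],0]
  ]
}}

```text
time_s: 13.57
position: [0.5179, -0.0765, 0.1199]
eef_rot: [2.052, 0.33, -2.031]
contact_force: [-1.0, 0.8, 1.3]
finger_gap: 0.196
```

Run:
```python
from h import *
import st
f=grab('scene','scene10.png');w=grab('wrist','wrist10.png')
a=cv2.imread('pics/scene10.png')[190:270,300:400];b=cv2.imread('pics/wrist10.png')[200:300,260:380]
cv2.imwrite('pics/s10.png',np.hstack([cv2.resize(a,(400,320),interpolation=2),cv2.resize(b,(384,320),interpolation=2)]))
```

```text
13.57 [ 0.5179 -0.0765  0.1199] chest [-0.0406  0.031 ] gap 0.196 Ftool [-1.29 -1.04  0.66] yawerr -2.815 [ 0.321 -0.947  0.008]
```

View pics/s10.png

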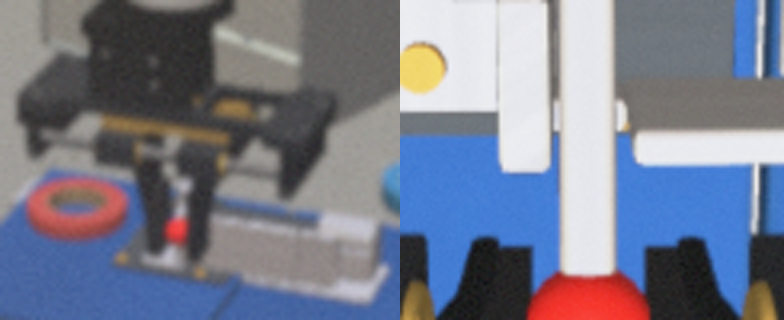

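Emit:
{"api": "step_arm", "payload": {
  "commands": [
    [1,[0.3,0,0.02],0],
    [1,[0.3,0,0.01],0]
  ]
}}

```text
time_s: 13.83
position: [0.5172, -0.0767, 0.1132]
eef_rot: [2.051, 0.331, -2.033]
contact_force: [-1.3, -0.8, 1.3]
finger_gap: 0.195
```

```bash
python3 st.py
```

```text
13.83 [ 0.5172 -0.0767  0.1132] chest [-0.0414  0.031 ] gap 0.195 Ftool [-1.34  0.39  1.52] yawerr -2.814 [ 0.321 -0.947  0.007]
```

Emit:
{"api": "step_arm", "payload": {
  "commands": [
    [1,[0.2,0,0],0],
    [1,[0.15,0,0],0]
  ]
}}

```text
time_s: 14.0
position: [0.517, -0.0768, 0.1091]
eef_rot: [2.05, 0.331, -2.034]
contact_force: [-2.0, 0.1, 1.7]
finger_gap: 0.195
```

```bash
python3 st.py
```

```text
14.0 [ 0.517  -0.0768  0.1091] chest [-0.0416  0.031 ] gap 0.195 Ftool [-1.69 -0.69  1.81] yawerr -2.814 [ 0.322 -0.947  0.007]
```

Emit:
{"api": "step_arm", "payload": {
  "commands": [
    [1,[0.15,0,0],0],
    [1,[0.1,0,0],0]
  ]
}}

```text
time_s: 14.17
position: [0.5171, -0.0768, 0.1065]
eef_rot: [2.05, 0.331, -2.033]
contact_force: [-2.5, -0.2, 6.5]
finger_gap: 0.193
```

```bash
python3 st.py
```

```text
14.17 [ 0.5171 -0.0768  0.1065] chest [-0.0415  0.031 ] gap 0.193 Ftool [-6.51 -0.59  2.37] yawerr -2.814 [ 0.322 -0.947  0.007]
```

Emit:
{"api": "step_arm", "payload": {
  "commands": [
    [0.3,[-0.05,0,0],0],
    [0.3,[0,0,0],0],
    [0.3,[0,0,0],0],
    [0.3,[-1,0,0],0],
    [0.3,[-1,0,0],0],
    [0.3,[-1,0,0],0],
    [0.3,[-1,0,0],0],
    [1,[0,0,0],0]
  ]
}}

```text
time_s: 14.83
position: [0.5191, -0.0766, 0.1512]
eef_rot: [2.055, 0.33, -2.028]
contact_force: [0.6, -0.8, 0.9]
finger_gap: 0.323
```

Run:
```python
from h import *
import st
f=grab('scene','scene11.png');w=grab('wrist','wrist11.png');g=grab('side','side11.png')
a=cv2.imread('pics/scene11.png')[190:270,300:400];b=cv2.imread('pics/wrist11.png')[200:340,240:400];c=cv2.imread('pics/side11.png')[190:270,290:370]
cv2.imwrite('pics/s11.png',np.hstack([cv2.resize(a,(375,300),interpolation=2),cv2.resize(c,(300,300),interpolation=2)]));cv2.imwrite('pics/w11.png',cv2.resize(b,(640,560),interpolation=2))
```

```text
14.83 [ 0.5191 -0.0766  0.1512] chest [-0.0396  0.0305] gap 0.323 Ftool [-0.93  0.92 -0.3 ] yawerr -2.815 [ 0.321 -0.947  0.009]
```

View pics/s11.png

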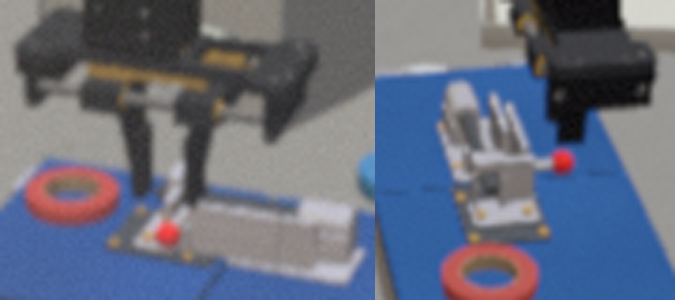

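View pics/w11.png

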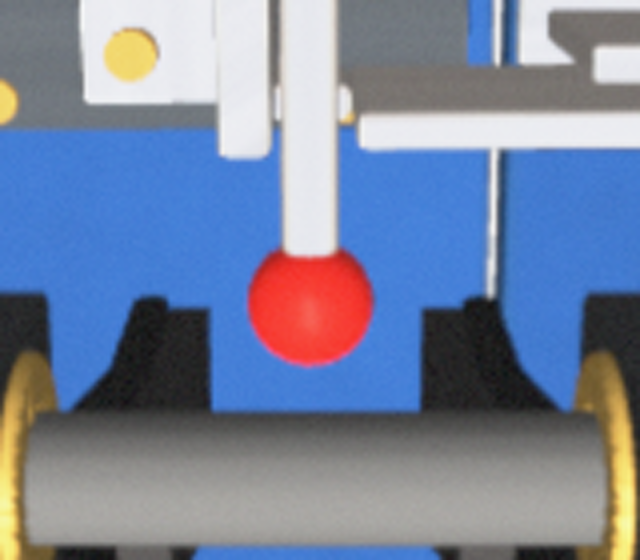

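Run:
```python
from h import *
f=grab('wrist');g=grab('side');h=grab('scene')
s=env.read_state();M=R.from_rotvec(s['eef_rot']).as_matrix();p=s['position']
o,d=ray(f,(317.7,275.8))
for z in (.118,.122,.128): print(z,M.T@(o+d*(z-o[2])/d[2]-p)*1e3)
for c in ('side','scene','wrist'): print(c,env.mark_of('ball',c)[:1])
b=p+M[:,2]*.001+[0,0,-.0292]
for c,F in (('side',g),('scene',h)): print(c,[proj(F,[*(o+d*(z-o[2])/d[2])[:2],z]).round(1) for z in (.118,.122,.13)])
```

```text
0.118 [ 3.01076376e+01  3.32417260e-01 -7.62810135e-03]
0.122 [26.11699993  0.33440628 -1.43042671]
0.128 [20.13104346  0.33738981 -3.56462463]
side [{'position': [340.7, 231.4], 'p': 0.4}]
scene [{'position': [342.6, 251.9], 'p': 0.52}]
wrist [{'position': [319.6, 276.8], 'p': 0.69}]
side [array([340.3, 234.4]), array([339.9, 233.3]), array([339.1, 231. ])]
scene [array([343.9, 253.9]), array([344.1, 252.3]), array([344.4, 249.1])]
```

Emit:
{"api": "step_arm", "payload": {
  "commands": [
    [1,[0,0,-0.1],0],
    [1,[0,0,0],0],
    [1,[0,0,0],0],
    [1,[0,0,0],0],
    [1,[0,0,0],0],
    [1,[0,0,0],0],
    [1,[0.4,0,0],0],
    [1,[0.4,0,0],0]
  ]
}}

```text
time_s: 15.95
position: [0.5185, -0.0758, 0.1393]
eef_rot: [2.05, 0.333, -2.035]
contact_force: [-0.1, -0.2, 0.3]
finger_gap: 0.007
```

```bash
python3 st.py
```

```text
15.95 [ 0.5185 -0.0758  0.1393] chest [-0.0399  0.0314] gap 0.007 Ftool [-0.33  0.15  0.14] yawerr -2.815 [ 0.321 -0.947  0.005]
```

Emit:
{"api": "step_arm", "payload": {
  "commands": [
    [1,[0.2,0,0],0],
    [1,[0.15,0,0],0]
  ]
}}

```text
time_s: 16.12
position: [0.5181, -0.0757, 0.1347]
eef_rot: [2.05, 0.333, -2.036]
contact_force: [0.0, -0.5, -0.0]
finger_gap: 0.005
```

Emit:
{"api": "step_arm", "payload": {
  "commands": [
    [1,[0.15,0,0],0],
    [1,[0.1,0,0],0]
  ]
}}

```text
time_s: 16.28
position: [0.5178, -0.0756, 0.1315]
eef_rot: [2.049, 0.334, -2.038]
contact_force: [0.1, -0.3, -0.2]
finger_gap: 0.007
```

Emit:
{"api": "step_arm", "payload": {
  "commands": [
    [1,[0.12,0,0],0],
    [1,[0.1,0,0],0]
  ]
}}

```text
time_s: 16.45
position: [0.5179, -0.0757, 0.1294]
eef_rot: [2.049, 0.334, -2.038]
contact_force: [-0.6, 0.5, 8.5]
finger_gap: 0.006
```

Emit:
{"api": "step_arm", "payload": {
  "commands": [
    [1,[-0.5,0,0],0],
    [1,[-2,0,0],0],
    [1,[-3,0,0],0],
    [1,[-3,0,0],0],
    [1,[-3,0,0],0],
    [1,[0,0,0],0]
  ]
}}

```text
time_s: 16.95
position: [0.5161, -0.0751, 0.2481]
eef_rot: [2.045, 0.337, -2.044]
contact_force: [0.4, -0.1, 0.6]
finger_gap: 0.005
```

Run:
```python
from h import *
import st
f=grab('scene','scene12.png');w=grab('wrist','wrist12.png');g=grab('side','side12.png')
for c in ('side','scene','wrist'): print(c,[(l,[(np.round(m['position'],1),round(m['p'],2)) for m in env.mark_of(l,c)[:1]]) for l in ('ball','tape_roll_0','petri_10','bottle_small')])
m=env.mark_of('ball','wrist')[0]['position'];n=env.mark_of('ball','scene')
print(tri([ray(f,n[0]['position']),ray(w,m)]) if n else '')
a=cv2.imread('pics/scene12.png')[190:270,300:400];b=cv2.imread('pics/wrist12.png')[200:340,240:400];c=cv2.imread('pics/side12.png')[190:270,290:370]
cv2.imwrite('pics/s12.png',np.hstack([cv2.resize(a,(375,300),interpolation=2),cv2.resize(c,(300,300),interpolation=2)]))
```

```text
16.95 [ 0.5161 -0.0751  0.2481] chest [-0.0419  0.0329] gap 0.005 Ftool [-0.62  0.25 -0.29] yawerr -2.815 [ 0.321 -0.947  0.   ]
side [('ball', [(array([341.6, 232.3]), 0.6)]), ('tape_roll_0', [(array([320., 265.]), 0.56)]), ('petri_10', []), ('bottle_small', [(array([320.5, 320.4]), 0.59)])]
scene [('ball', [(array([341.1, 251.7]), 0.41)]), ('tape_roll_0', [(array([318.9, 242.8]), 0.8)]), ('petri_10', [(array([462.9, 307. ]), 0.55)]), ('bottle_small', [(array([280.8, 260.5]), 0.68)])]
wrist [('ball', [(array([322.5, 230.8]), 0.62)]), ('tape_roll_0', []), ('petri_10', [(array([582.6, 160.6]), 0.74)]), ('bottle_small', [(array([120. , 126.1]), 0.64)])]
(array([ 0.51787598, -0.0726408 ,  0.12266193]), [np.float64(0.004543476253875033), np.float64(0.004543476253874917)])
```

View pics/s12.png

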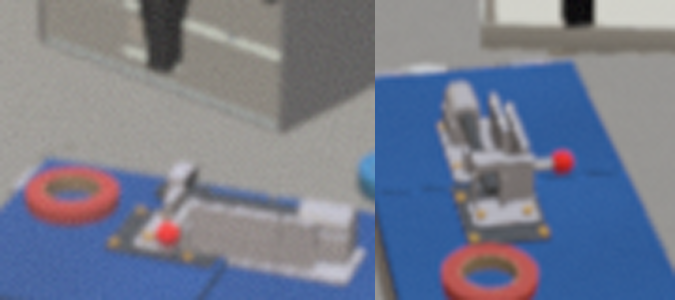

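View pics/wrist12.png

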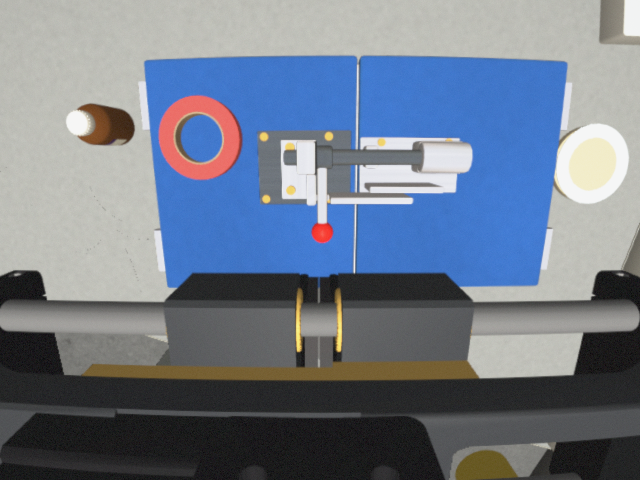

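Ball at z ≈ 0.123 (level with the axis), stem in the notch against lip and arch at (321,195), and everything else undisturbed. Handing in.

```bash
python3 -c "
from bench import env
print(env.sign_off())"
```

```text
the job is handed in; nothing more can be done
None
```

The bolt is shot to its stop, the handle lies fully down in the keeper's notch, and the job is handed in at about 17 s of the 54 s allowed. No verdict was returned.

**What I did:** I pinched the red knob and slid the bolt about 68 mm. At the stop the tool no longer moved and the force rose to about 5 N. I backed off about 1.5 mm and turned the handle down into the notch. Then I let go, pressed the knob home from above and raised the gripper clear.

**Final checks:**
- **Handle:** the pictures show the stem in the notch. The knob sits at z ≈ 0.123 m, against 0.122 m for the axis, so the handle lies level. That height rests on two camera rays that disagree by about 9 mm. The firm stop at 8.5 N when pressing home supports it.
- **Forces:** the highest wrist forces I read were about 5 N at the stop, 6 to 7 N while turning and 8.5 N when pressing. These are wrist readings. The contact force on the fittings itself cannot be read.
- **Tape, dish and bottle:** my moves never took the gripper to them. Tape and bottle were detected within about 2 px of the start in the scene and side cameras. The dish was 4 to 5 px off in the scene camera and not found by the side camera, but it looks unmoved in the pictures.

**Disagreements:**
- **Fingertips:** they appeared only about 3 mm ahead of the TCP in all three cameras, not the stated 22 mm. My first pinch therefore held only the top of the knob and began to slip while turning, so I regripped about 15 mm lower.
- **Lid corners:** one lid corner missed the pose fit by about 5 px.

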